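# Fit the lid-post bush and hold the hidden clamp-bolt head

## Robot

A 6-joint arm with a two-finger parallel gripper is mounted at the origin on the work surface. World frame = base frame: x ahead of the robot, y to its left, z up, the work surface at z = 0. Lengths are in m, angles in rad, forces in N, time in s.
With the tool pointing down it reaches from about 0.375 to 0.925 m from the base axis. Payload 5.7 kg.
Tool frame: the origin (TCP) lies at the very end of the fingers, on their centre line; the grasp point (between the pads) lies 19 mm behind it; y points along the fingers, x is the direction in which the jaws open and shut, and the axes are right-handed (so a half turn about y gives the same grasp; the last joint's range is limited). The gripper opens to 85 mm and grips with 20 to 120 N. Pads are 22 mm wide; open, the fingers measure 114 mm over their backs; the gripper's body (76 mm by 85 mm) begins 54 mm behind the grasp point. The pads swing forward as they close: fully open they stand 13 mm farther back than shut.
Start: joints at [1.177, 0.359, 1.51, -0, 1.272, -0.115], TCP at [0.165, 0.577, 0.231] pointing down, gripper open.
Joint ranges: [-2.97, 2.97], [-1.01, 2.36], [0.21, 2.38], [-0.96, 4.11], [0.2, 2.71], [-2.98, 2.98]. Speed limits (rad/s): [2.39, 2.39, 3.14, 3.14, 3.14, 3.14].

## Interface

Orientations are given as a unit quaternion [x, y, z, w].
In Python, from bench import read_state, optics, ticket gives the robot as it stands.
- The arm moves only by the shell command python3 -m crank 'ROWS' [FORCE]. ROWS is JSON, a list that holds one entry, the list of rows, each a list of 7 numbers: the turn, a rotation vector about the tool's x, y, z in degrees, then the shift along the tool's x, y, z in mm, then the opening in per cent of the stroke, from 0 (shut) to 100 (fully open). A call has 1 to 20 rows; each row shifts and turns the commanded pose from where the row before left it, along the tool's axes as they then stand; what a row does not reach is not made up. A row lasts 1/12 s, in which the tool goes at most 41.7 mm and 7.16 degrees, less where a joint would pass 70% of its speed; a pose out of reach is approached as far as the arm can. A call with a gripper value outside its range is refused whole. The fingers move at their own pace and stop on an object; FORCE is the grip in N (left out, the last holds). Time passes only in rows, so rows that do not move let the fingers close. It gives the time, the measured TCP pose, the force and the opening at its end, in the units of the state.
- read_state(): the state, without advancing time (a new reading comes with each control period).
- optics.read_camera(name): name is "side" or "top" or "wrist"; returns (picture, depth): 384x512x3 uint8, red, green, blue; 384x512 float32, m along the optical axis (not along the pixel's ray), 0 where there is no reading.
- optics.camera_info(name): a dict with "fx", "fy", "cx", "cy" (pixels), "R" (3x3) and "t" (3): a world point X has camera coordinates R X + t. Camera axes: x right, y down, z forward; pixel columns grow to the right and rows downward; lengths in m; the calibration is good to about 2 mm. A picture is of the moment at which its call begins: read the wrist's pose just before it. camera_info takes no time and is no camera call; for the wrist camera it gives the pose at the moment of the call.
- ticket.job_done(): hands the job in, once; it reports no verdict.
The state is a dict: "time": time; "joints": joint angles; "qvel": joint speeds; "joint_torque": joint torques, N m; "eef_pos": TCP position; "tool_rot": TCP orientation; "contact_force": force on the tool from outside, world axes, zero at the start; "moment": the same for the moment, N m; "gripper_width": finger opening in m.
Only numpy, scipy, OpenCV 4.12 (cv2) and the standard library are available. Lean on these libraries where they do the work, as an engineer would, in place of code of your own. Each camera call takes 0.05 s, during which the arm holds its last target.

## Task

Of the three white bushes, find the one that fits the bore of the clamp bracket on the black neck ring snugly, put it in until its head sits flush down on the bracket, and let go of it. Then reach down into the gap between the bracket and the ring's raised collar, grip the hidden bolt head firmly and squarely across its two upright flats without turning it, push the bolt fully home towards the bracket against its spring, and finish while still holding it there, so that it can neither turn nor slip back while I run the nut up. Do not disturb the pot, cup, cap, spanner, forceps or vial rack.

Things in the scene. Friction and masses are not known exactly. Their poses are not given: they have to be found in the camera images.
- neck_ring: Black neck ring of a storage vessel, fixed flat on the bench. Origin: centre of its underside, on the bench; z up. Flange 390 mm across, 22 mm thick, open in the middle; on it a raised round collar 230 mm across (top 74 mm above the bench). The clamp bracket stands on the flange on the ring's -x side.
- bracket (a point): Centre of the flat top of the aluminium clamp bracket, 82 mm above the bench; axes as neck_ring. The block measures 42 mm (x: -21 to +21) by 98 mm (y: -49 to +49) and is 52 mm high, on a steel foot plate 62 by 140 by 8 mm. Its +y end is bored upright; its -y end is split and crossed by the level clamp bolt, nut on the -x side, head on the +x side.
- gap (a point): Mid-width of the open-topped gap between the bracket's +x face and the collar, in line with the bolt, 82 mm above the bench; axes as neck_ring. The gap is 48 mm wide (x) at its narrowest, runs along y open at both ends, and its floor is 22 to 30 mm above the bench.
- bore (a point): Centre of the mouth of the upright bore, level with the bracket's flat top (z 82 mm); the bore is 28.4 mm across and goes through. Axes as neck_ring.
- bolt_home (a point): Where the centre of the bolt head is when the bolt is fully home (15 mm from the bracket's face, 60 mm above the bench). Axes as neck_ring: home is towards -x.
- bolt_head: Steel hexagon bolt head in the gap: 24 mm across flats, 27.7 mm across corners, 10 mm thick. Origin: its centre, 60 mm above the bench; x along the bolt, away from the bracket; two flats face +y and -y and start upright within 4 degrees. It starts 8 mm out from home (centre 23 mm from the bracket's face). A slimmer spring (20 mm across) lies on its bracket side.
- bolt_push (a joint): Slide of the bolt, m: 0 fully home, 0.008 out where its spring pushes it (about 5 N out, 8 N at home).
- bolt_turn (a joint): Turn of the bolt about its axis, rad: 0 when two flats are upright; turns freely with slight friction.
- bush_20: White plastic bush standing upright on its spigot: spigot 20 mm across and 30 mm long, over it a round head 30 mm across and 14 mm high; total height 44 mm, hole of 16 mm through it. Origin: centre of the spigot's lower end; z up. Loose in the bore.
- bush_26: The same kind of bush: spigot 26 mm across and 30 mm long with a 2.5 mm chamfer at its foot, head 36 mm across and 14 mm high. This one fits the bore; seated, its head's underside is flush on the bracket's top and its origin is 30 mm below the bore's mouth.
- bush_32: The same kind of bush: spigot 32 mm across and 30 mm long, head 42 mm across and 14 mm high. Does not enter the bore.
- grease_pot: Bystander: small white pot with a black cap, 44 mm across and 45 mm high. Origin: centre of its underside.
- goblet: Bystander: aluminium cup, 42 mm across and 62 mm high. Origin: centre of its underside.
- post_cap: Bystander: dark steel cap, 38 mm across and 26 mm high. Origin: centre of its underside.
- spanner: Bystander: spanner 170 mm long lying flat at the right side. Origin: under its middle.
- forceps: Bystander: steel forceps 140 mm long lying flat at the left side. Origin: under its middle.
- vial_rack: Bystander: grey rack 50 by 110 mm, 48 mm high, with vials, at the right side. Origin: centre of its underside.
There are look-alikes about, which are no part of the job. Leave any orange or red look-alike of the bush_26 alone.

How it is judged:
On the way, in this order (a step that is already met when the one before it is completed fails the run):
1. the bush that fits is seated in the bore, its head flush on the bracket, and let go (horizontal distance between bush_26 and bore below 0.004 m and z of bush_26 in the frame of bore below -0.027 m and angle between bush_26's own z axis and vertical below 0.09 rad and contact force between the fingers and bush_26 below 0.2 N), for 0.3 s.
2. the bolt head is held between the fingers, pushed home and not turned (value of joint bolt_push below 0.002 m and contact force between the fingers and bolt_head above 12 N and distance between the grasp point and bolt_head below 0.022 m and x of the grasp point in the frame of bolt_head below 0.012 m and value of joint bolt_turn between -0.14 and 0.14 rad), for 0.3 s.
At the end, for the whole second after the job is handed in: The 26 mm bush is seated in the bracket's bore (head down on the bracket within 3 mm, upright within 5 degrees) and untouched; the bolt is pushed home within 2 mm, and its head is still held between the fingers with more than 12 N, its two flats upright within 8 degrees, standing still (all of step 1 and all of step 2 and contact force between the arm and bush_26 below 0.2 N and angular speed of bolt_head below 0.1 rad/s); the arm keeps its last pose, push and grip.
It fails at once if a bystander is shifted by more than 30 mm (distance of any of grease_pot, goblet, post_cap, spanner, forceps, vial_rack from where it was at the start of the episode above 0.03 m).
It also fails if it takes over 48 s, if anything falls off the work surface, if the arm or the gripper's body presses on something with over 40 N, if the wrist force passes 120 N, or if a joint passes its speed limit or range.

## Working session

There is one attempt and no reset: what is moved stays moved. The work goes in short steps, Python scripts to look and compute and a shell command to move; the robot and the scene stay as the last step left them, time stands still between calls to the robot, and variables do not carry over. Pictures are saved under pics/ and viewed, and the job is handed in when it is done.

```bash
ls; mkdir -p pics; python3 - <<'E'
from bench import read_state, optics
import cv2, json
s=read_state(); print(s)
for n in ("top","side","wrist"):
    i=optics.camera_info(n); print(n,i)
    p,d=optics.read_camera(n)
    cv2.imwrite(f"pics/{n}0.png",p[:,:,::-1])
    import numpy as np; np.savez(f"{n}0.npz",p=p,d=d,R=i["R"],t=i["t"],k=[i["fx"],i["fy"],i["cx"],i["cy"]])
E
```

```text
pics
{'time': 0.0, 'joints': array([ 1.17690439e+00,  3.59503598e-01,  1.51143531e+00,  6.00035036e-06,
        1.27249705e+00, -1.15092288e-01]), 'qvel': array([-0.00010092,  0.00131491,  0.00063167,  0.00119871,  0.00173642,
       -0.00022195]), 'joint_torque': array([ 1.11893954e-03, -5.27613652e+01, -2.78624994e+01, -2.05117067e-04,
        1.30103805e-02,  5.21345569e-06]), 'eef_pos': array([0.16485953, 0.57620021, 0.23045332]), 'tool_rot': array([ 0.56495254,  0.42511168, -0.42623774, -0.56429609]), 'contact_force': array([-0.00430689, -0.06049875,  0.26766095]), 'moment': array([-0.03588129, -0.04037041,  0.04126044]), 'gripper_width': 0.08526673044093583}
top {'fx': 439.8992294808128, 'fy': 439.8992294808128, 'cx': 254.1897008585284, 'cy': 190.58397512855078, 'R': array([[ 0.01245372, -0.99991646,  0.00346043],
       [-0.9922481 , -0.01278601, -0.12361318],
       [ 0.1236471 , -0.00189416, -0.99232445]]), 't': array([-0.02449205,  0.53810688,  1.40583486])}
side {'fx': 391.91134692630015, 'fy': 391.91134692630015, 'cx': 247.53351124322273, 'cy': 192.50569350619557, 'R': array([[ 0.94053359, -0.33967145,  0.00445867],
       [-0.26037738, -0.72927779, -0.63273811],
       [ 0.21817468,  0.59395051, -0.77435302]]), 't': array([-0.49890128,  0.18049951,  1.03623709])}
wrist {'fx': 279.220204796432, 'fy': 279.220204796432, 'cx': 254.12745243676136, 'cy': 190.01173033156738, 'R': array([[ 0.27635566,  0.96105399, -0.00166567],
       [ 0.922667  , -0.26483154,  0.28026749],
       [ 0.26891107, -0.07899037, -0.9599205 ]]), 't': array([-0.59986157, -0.03518213,  0.37987884])}
```

View pics/top0.png

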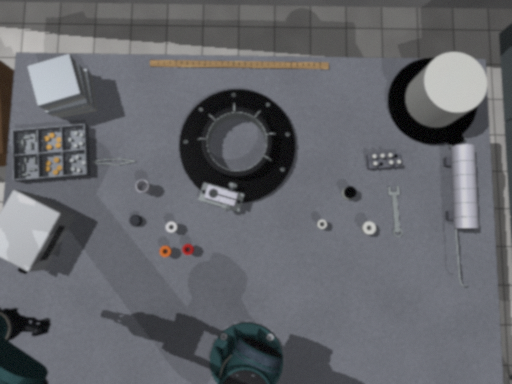

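View pics/side0.png

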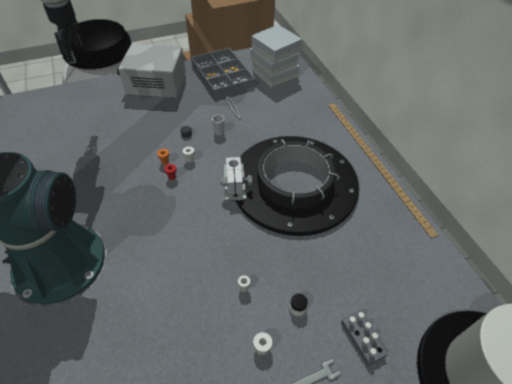

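View pics/wrist0.png

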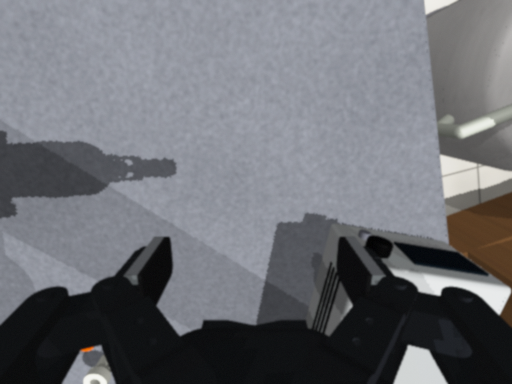

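```bash
cat > h.py <<'E'
import numpy as np, cv2
from bench import read_state, optics
from scipy.spatial.transform import Rotation as Ro
def snap(n,tag):
    i=optics.camera_info(n); p,d=optics.read_camera(n)
    cv2.imwrite(f"pics/{tag}.png",p[:,:,::-1])
    np.savez(f"{tag}.npz",p=p,d=d,R=i["R"],t=i["t"],k=[i["fx"],i["fy"],i["cx"],i["cy"]]); return load(tag)
def load(tag): return dict(np.load(f"{tag}.npz"))
def dep(z,u,v,d=None):
    fx,fy,cx,cy=z["k"]; u=np.asarray(u,float);v=np.asarray(v,float)
    if d is None: d=z["d"][v.astype(int),u.astype(int)]
    c=np.stack([(u-cx)/fx*d,(v-cy)/fy*d,d*np.ones_like(u)],-1); return (c-z["t"])@z["R"]
def atz(z,u,v,h):
    fx,fy,cx,cy=z["k"]; o=-z["R"].T@z["t"]; r=z["R"].T@np.array([(u-cx)/fx,(v-cy)/fy,1]); return o+r*(h-o[2])/r[2]
def proj(z,X):
    fx,fy,cx,cy=z["k"]; c=np.asarray(X)@z["R"].T+z["t"]; return np.stack([fx*c[...,0]/c[...,2]+cx,fy*c[...,1]/c[...,2]+cy],-1)
def cloud(z):
    v,u=np.mgrid[0:384,0:512]; return dep(z,u,v)
def crop(z,tag,u0,v0,u1,v1,f):
    cv2.imwrite(f"pics/{tag}.png",cv2.resize(z["p"][v0:v1,u0:u1,::-1],None,fx=f,fy=f,interpolation=cv2.INTER_CUBIC))
def rot2rows(): pass
def st():
    s=read_state(); R=Ro.from_quat(s["tool_rot"]).as_matrix(); return s,R
E
python3 - <<'E'
from h import *
t=load("top0")
P=cloud(t)
for n,(u,v) in dict(L=(171,227),M=(322,224),R=(369,228),orange=(165,251),red=(188,249)).items():
    w=P[v-14:v+15,u-14:u+15].reshape(-1,3); 
    m=(w[:,2]>0.03)&(w[:,2]<0.06); q=w[m]
    print(n,m.sum(),q.mean(0),q.min(0),q.max(0),np.ptp(q,axis=0))
crop(t,"c1",120,170,420,270,2.6)
s=load("side0"); crop(s,"c2",140,110,380,240,3.2)
b=P[170:215,190:250].reshape(-1,3); m=(b[:,2]>.07)&(b[:,2]<.095); print(m.sum(),b[m].mean(0),b[m].min(0),b[m].max(0))
E
```

```text
L 93 [0.41735013 0.2467005  0.04398653] [0.39966433 0.22967465 0.03118591] [0.4350446  0.26470189 0.05147763] [0.03538027 0.03502724 0.02029172]
M 57 [ 0.43190282 -0.23634475  0.04333851] [ 0.41853852 -0.25072268  0.03137691] [ 0.44448919 -0.2216609   0.05066922] [0.02595066 0.02906178 0.01929231]
R 131 [ 0.42266918 -0.38739252  0.04296202] [ 0.40422335 -0.40858723  0.03045602] [ 0.44294718 -0.36744519  0.04993526] [0.03872383 0.04114203 0.01947924]
orange 90 [0.3395831  0.26359667 0.0437277 ] [0.32325899 0.24684638 0.03007984] [0.35509887 0.28086254 0.05266759] [0.03183988 0.03401616 0.02258775]
red 88 [0.34623084 0.19239383 0.04394952] [0.33048644 0.17493713 0.03441426] [0.3623099  0.21084552 0.05282749] [0.03182345 0.03590839 0.01841323]
550 [0.53519891 0.0717884  0.07939995] [ 4.70503806e-01 -3.24727319e-04  7.00041311e-02] [0.59981509 0.13757546 0.0896415 ]
```

View pics/c1.png

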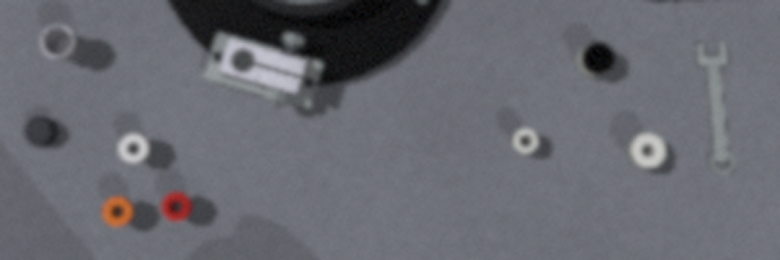

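View pics/c2.png

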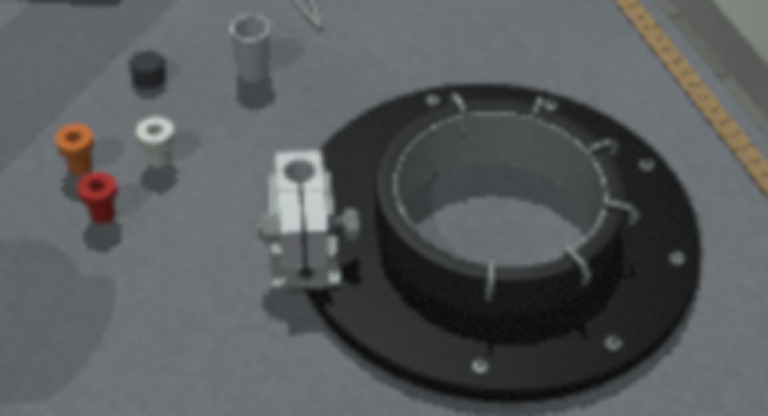

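```bash
cat >> h.py <<'E'
def to(goal,yaw=None):
    """goal TCP world; prints shift in tool axes (mm), assuming rotation first if desired jaw dir given"""
    s,R=st(); p=s["eef_pos"]
    print("tcp",p.round(4),"w",round(s["gripper_width"],4),"t",s["time"],"jaw deg",np.degrees(np.arctan2(R[1,0],R[0,0])).round(2),"y",R[:,1].round(4),"F",s["contact_force"].round(1))
    if goal is not None: print("shift mm tool xyz",(R.T@(np.array(goal)-p)*1000).round(1))
E
python3 - <<'E'
from h import *
s,R=st(); print(R.round(4)); to([0.417,0.247,0.25])
w=load("wrist0"); C=-w["R"].T@w["t"]; print("cam in tool",R.T@(C-s["eef_pos"]), (w["R"]@R).round(3))
for n in ("top0",):
    z=load(n);P=cloud(z)
    # flange circle points: z ~ .022 black
    b=P[60:215,165:315].reshape(-1,3); c=z["p"][60:215,165:315].reshape(-1,3).max(1)
    # collar top
    m=(b[:,2]>.066)&(b[:,2]<.08)&(c<70)
    q=b[m]; 
    A=np.c_[2*q[:,:2],np.ones(len(q))]
    print(m.sum(), q.mean(0), q.min(0),q.max(0))
    v,u=np.mgrid[60:215,165:315]
    m=(b[:,2]>.012)&(b[:,2]<.032)&(c<45); q=b[m]; print(m.sum(),q.min(0),q.max(0))
    from cv2 import convexHull,fitEllipse
    h=convexHull(q[:,:2].astype(np.float32)); print(cv2.fitEllipse(h), cv2.minEnclosingCircle(h))
E
```

```text
[[ 2.752e-01 -6.000e-04 -9.614e-01]
 [ 9.614e-01 -1.300e-03  2.752e-01]
 [-1.400e-03 -1.000e+00  2.000e-04]]
tcp [0.1649 0.5763 0.2306] w 0.0855 t 0.15 jaw deg 74.03 y [-6.0e-04 -1.3e-03 -1.0e+00] F [ 0.3  0.3 -0.6]
shift mm tool xyz [-247.3  -19.1 -333. ]
cam in tool [ 0.00089515 -0.14286789  0.07193989] [[ 1.     0.    -0.001]
 [-0.001 -0.28  -0.96 ]
 [-0.001  0.96  -0.28 ]]
912 [0.68844838 0.04175615 0.07367933] [ 0.5352107  -0.08267977  0.06603568] [0.82037097 0.16607362 0.079985  ]
5292 [ 0.50477962 -0.14937583  0.01236107] [0.88501988 0.2326873  0.03193207]
((0.6936506628990173, 0.040473174303770065), (0.38115036487579346, 0.3840867578983307), 132.544677734375) ((0.6935253739356995, 0.04032694175839424), 0.19280967116355896)
```

```bash
python3 -m crank '[[[0,0,0,-20.6,2,-27.7,100],[0,0,0,-20.6,2,-27.7,100],[0,0,0,-20.6,2,-27.7,100],[0,0,0,-20.6,2,-27.7,100],[0,0,0,-20.6,2,-27.7,100],[0,0,0,-20.6,2,-27.7,100],[0,0,0,-20.6,2,-27.7,100],[0,0,0,-20.6,2,-27.7,100],[0,0,0,-20.6,2,-27.7,100],[0,0,0,-20.6,2,-27.7,100],[0,0,0,-20.6,2,-27.7,100],[0,0,0,-20.6,2,-27.7,100],[0,0,0,0,0,0,100],[0,0,0,0,0,0,100]]]' 40
python3 - <<'E'
from h import *
to([0.417,0.247,0.2])
z=snap("wrist","w1"); to(None)
E
```

```text
time: 1.32
eef_pos: [0.4175, 0.2463, 0.207]
tool_rot: [-0.565, -0.424, 0.425, 0.565]
contact_force: [-0.6, 0.4, 1.0]
gripper_width: 0.0855
tcp [0.4175 0.2463 0.207 ] w 0.0855 t 1.3167 jaw deg 73.81 y [-6.e-04 -3.e-04 -1.e+00] F [-0.6  0.4  1. ]
shift mm tool xyz [0.6 7.  0.6]
tcp [0.4166 0.2472 0.2071] w 0.0855 t 1.3667 jaw deg 73.9 y [-9.e-04  0.e+00 -1.e+00] F [-0.9  0.9 -0.2]
```

View pics/w1.png

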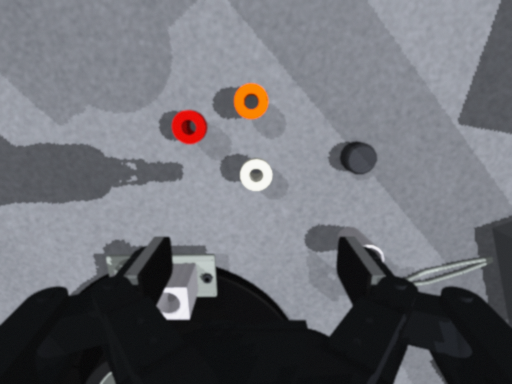

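```bash
cat >> h.py <<'E'
def disc(z,u,v,r,lo,hi,white=True):
    P=cloud(z); p=z["p"]; s=np.s_[v-r:v+r+1,u-r:u+r+1]
    w=P[s].reshape(-1,3); c=p[s].reshape(-1,3).astype(int)
    m=(w[:,2]>lo)&(w[:,2]<hi)
    if white: m&=(c.min(1)>150)
    q=w[m]; h=np.median(q[:,2]); 
    mm=np.zeros((384,512),np.uint8); mm[s]=m.reshape(2*r+1,-1)
    cn=max(cv2.findContours(mm,cv2.RETR_EXTERNAL,cv2.CHAIN_APPROX_NONE)[0],key=len)
    e=cv2.fitEllipse(cn); X=atz(z,e[0][0],e[0][1],h)
    print("n",m.sum(),"h",h,"mean",q.mean(0),"ptp",np.ptp(q,axis=0),"ell",e,"->",X); return X
E
python3 - <<'E'
from h import *
z=load("w1"); disc(z,256,175,22,.038,.052)
E
```

```text
n 668 h 0.04449640270382389 mean [0.41794253 0.24927959 0.04432273] ptp [0.03570688 0.03557002 0.00858738] ell ((256.07177734375, 174.7848358154297), (30.949081420898438, 31.19159507751465), 15.451339721679688) -> [0.41777172 0.24931504 0.0444964 ]
```

```bash
python3 - <<'E'
from h import *
to([0.4178,0.2493,0.085])
E
python3 -m crank '[[[0,0,0,0.8,24,0,100],[0,0,0,0.8,24,0,100],[0,0,0,0.8,24,0,100],[0,0,0,0,24,0,100],[0,0,0,0,24,0,100],[0,0,0,0,0,0,100],[0,0,0,0,0,0,100]]]'
python3 - <<'E'
from h import *
z=snap("wrist","w2"); to(None)
E
```

```text
tcp [0.4166 0.2472 0.2071] w 0.0855 t 1.3667 jaw deg 73.9 y [-9.e-04  0.e+00 -1.e+00] F [-0.9  0.9 -0.2]
shift mm tool xyz [  2.3 122.1  -0.6]
time: 1.95
eef_pos: [0.4154, 0.2505, 0.0866]
tool_rot: [-0.564, -0.425, 0.427, 0.565]
contact_force: [0.3, -0.4, 0.2]
gripper_width: 0.0852
tcp [0.4167 0.2508 0.0877] w 0.0855 t 2.0 jaw deg 74.11 y [-7.e-04 -2.e-04 -1.e+00] F [-0.2  0.7  1.4]
```

View pics/w2.png

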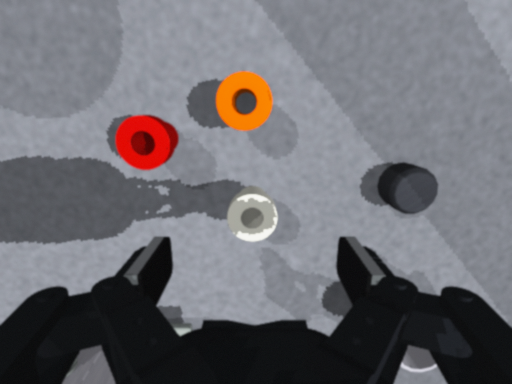

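```bash
python3 - <<'E'
from h import *
z=load("w2"); X=disc(z,252,217,32,.038,.052,False); to([X[0],X[1],0.030])
X[2]=.0
P=cloud(z)
for u,v in [(168,245),(165,250),(343,245),(346,250),(168,240)]:
    print(u,v,P[v,u],z["d"][v,u])
E
```

```text
n 1659 h 0.04436460420952081 mean [0.41715668 0.24933502 0.04408055] ptp [0.03632553 0.03547792 0.00843729] ell ((252.17550659179688, 216.57455444335938), (48.71263885498047, 49.463836669921875), 94.8488998413086) -> [0.41691911 0.24942837 0.0443646 ]
tcp [0.4167 0.2508 0.0877] w 0.0855 t 2.0 jaw deg 74.11 y [-7.e-04 -2.e-04 -1.e+00] F [-0.2  0.7  1.4]
shift mm tool xyz [-1.3 57.7 -0.6]
168 245 [0.39689702 0.21268471 0.10549678] 0.13728432
165 250 [0.39749277 0.21210637 0.10921414] 0.13391712
343 245 [0.4192144  0.29498125 0.1075544 ] 0.13481574
346 250 [0.41985111 0.29508702 0.11145558] 0.13122934
168 240 [0.39501733 0.21285625 0.10378738] 0.13841225
```

```bash
python3 -m crank '[[[0,0,0,-1.3,20,-0.6,100],[0,0,0,0,20,0,100],[0,0,0,0,20,0,100],[0,0,0,0,0,0,100],[0,0,0,0,0,0,35],[0,0,0,0,0,0,35],[0,0,0,0,0,0,30],[0,0,0,0,0,0,30],[0,0,0,0,0,0,30],[0,0,0,0,0,0,30],[0,0,0,0,0,0,30],[0,0,0,0,0,0,30]]]' 40
python3 - <<'E'
from h import *
z=snap("wrist","w3"); to(None)
P=cloud(z)
for v in range(215,262,5):
    print(v,[(u,P[v,u,2].round(3)) for u in (190,200,208,212,216,220,226,232,240)])
E
```

```text
time: 3.0
eef_pos: [0.4186, 0.249, 0.0287]
tool_rot: [0.565, 0.427, -0.425, -0.564]
contact_force: [-0.6, -1.4, 8.1]
gripper_width: 0.0343
tcp [0.4186 0.249  0.0287] w 0.0341 t 3.05 jaw deg 74.03 y [ 2.5e-03  9.0e-04 -1.0e+00] F [-1.  -0.4  8.4]
215 [(190, np.float64(-0.0)), (200, np.float64(0.0)), (208, np.float64(0.0)), (212, np.float64(0.001)), (216, np.float64(0.0)), (220, np.float64(0.001)), (226, np.float64(0.0)), (232, np.float64(0.001)), (240, np.float64(0.015))]
220 [(190, np.float64(-0.0)), (200, np.float64(0.001)), (208, np.float64(0.0)), (212, np.float64(0.001)), (216, np.float64(0.001)), (220, np.float64(0.001)), (226, np.float64(0.001)), (232, np.float64(0.0)), (240, np.float64(0.038))]
225 [(190, np.float64(0.0)), (200, np.float64(0.0)), (208, np.float64(0.001)), (212, np.float64(0.001)), (216, np.float64(0.001)), (220, np.float64(0.0)), (226, np.float64(0.002)), (232, np.float64(0.037)), (240, np.float64(0.044))]
230 [(190, np.float64(0.001)), (200, np.float64(0.0)), (208, np.float64(0.001)), (212, np.float64(0.038)), (216, np.float64(0.038)), (220, np.float64(0.038))
[... 811 characters left out ...]
float64(0.053)), (200, np.float64(0.052)), (208, np.float64(0.06)), (212, np.float64(0.059)), (216, np.float64(0.059)), (220, np.float64(0.047)), (226, np.float64(0.045)), (232, np.float64(0.045)), (240, np.float64(0.045))]
255 [(190, np.float64(0.057)), (200, np.float64(0.064)), (208, np.float64(0.064)), (212, np.float64(0.064)), (216, np.float64(0.061)), (220, np.float64(0.047)), (226, np.float64(0.044)), (232, np.float64(0.046)), (240, np.float64(0.04))]
260 [(190, np.float64(0.073)), (200, np.float64(0.071)), (208, np.float64(0.068)), (212, np.float64(0.067)), (216, np.float64(0.061)), (220, np.float64(0.047)), (226, np.float64(0.045)), (232, np.float64(0.045)), (240, np.float64(0.045))]
```

View pics/w3.png

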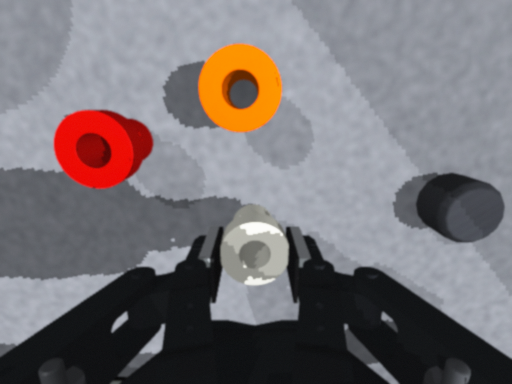

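```bash
python3 -m crank '[[[0,0,0,0,-15,0,30],[0,0,0,0,-30,0,30],[0,0,0,0,-36,0,30],[0,0,0,0,-36,0,30],[0,0,0,0,-36,0,30],[0,0,0,0,-36,0,30],[0,0,0,-11.8,-5,-26.8,30],[0,0,0,-11.8,-5,-26.8,30],[0,0,0,-11.8,-5,-26.8,30],[0,0,0,-11.8,0,-26.8,30],[0,0,0,-11.8,0,-26.8,30],[0,0,0,-11.8,0,-26.8,30],[0,0,0,-11.8,0,-26.8,30],[0,0,0,-11.8,0,-26.8,30],[0,0,0,0,0,0,30],[0,0,0,0,0,0,30],[0,0,0,0,0,0,30]]]'
python3 - <<'E'
from h import *
z=snap("wrist","w4"); to(None)
E
```

```text
time: 4.47
eef_pos: [0.5969, 0.0989, 0.2313]
tool_rot: [-0.564, -0.425, 0.426, 0.565]
contact_force: [-0.4, -0.1, -0.2]
gripper_width: 0.0346
tcp [0.5966 0.0993 0.2313] w 0.0342 t 4.5167 jaw deg 74.04 y [-1.e-03  2.e-04 -1.e+00] F [ 0.5  0.3 -0.6]
```

View pics/w4.png

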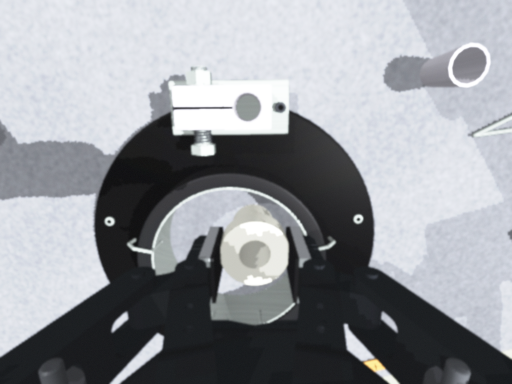

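```bash
python3 - <<'E'
from h import *
z=load("w4"); P=cloud(z); p=z["p"]
g=p.min(2)
v,u=np.mgrid[0:384,0:512]
m=(u>160)&(u<300)&(v>60)&(v<145)&(P[...,2]>.072)&(P[...,2]<.092)
q=P[m]; print(m.sum(),np.median(q[:,2]),q.mean(0))
# image contour of plane
mm=(m*255).astype(np.uint8); 
mm=cv2.morphologyEx(mm,cv2.MORPH_OPEN,np.ones((9,9)))
cn=max(cv2.findContours(mm,0,1)[0],key=cv2.contourArea)
h=np.median(q[:,2])
W=np.array([atz(z,a+0.0,b+0.0,h)[:2] for a,b in cn[:,0]],np.float32)
r=cv2.minAreaRect(W); print("rect",r); print(cv2.boxPoints(r))
# bore
b=((g<175)&(u>228)&(u<266)&(v>88)&(v<126)).astype(np.uint8)
cs=cv2.findContours(b,0,1)[0]; c=max(cs,key=cv2.contourArea); e=cv2.fitEllipse(c); print("bore",e,atz(z,*e[0],h), "diam mm", [x/279.2*np.linalg.norm(P[107,247]-(-z["R"].T@z["t"])) for x in e[1]])
crop(z,"c4",150,50,310,190,5)
print([ (vv,P[vv,204].round(4)) for vv in range(132,164,2)])
E
```

```text
3746 0.08237230150701227 [0.51564932 0.08442311 0.08193921]
rect ((0.513744056224823, 0.0757271945476532), (0.06970341503620148, 0.04321582615375519), 73.9254379272461)
[[0.48333094 0.04822109]
 [0.52485716 0.03625514]
 [0.54415715 0.10323331]
 [0.50263095 0.11519925]]
bore ((247.5523223876953, 106.66128540039062), (23.32610321044922, 26.569541931152344), 178.81211853027344) [0.52440107 0.11383513 0.0823723 ] diam mm [np.float64(0.028692451155940827), np.float64(0.03268206769117819)]
[(132, array([0.5363, 0.0613, 0.0695])), (134, array([0.5383, 0.0604, 0.0684])), (136, array([0.5403, 0.0599, 0.069 ])), (138, array([0.5423, 0.0591, 0.0688])), (140, array([0.5445, 0.058 , 0.0669])), (142, array([0.5463, 0.0582, 0.071 ])), (144, array([0.5485, 0.0569, 0.0684])), (146, array([0.5501, 0.0574, 0.0739])), (148, array([0.5523, 0.0563, 0.0718])), (150, array([0.5543, 0.0557, 0.0725])), (152, array([0.5563, 0.055 , 0.0725])), (154, array([0.5583, 0.0545, 0.0735])), (156, array([0.5657, 0.0429, 0.0237])), (158, array([0.5681, 0.042 , 0.0236])), (160, array([0.5706, 0.041 , 0.0227])), (162, array([0.5732, 0.04  , 0.0221]))]
```

View pics/c4.png

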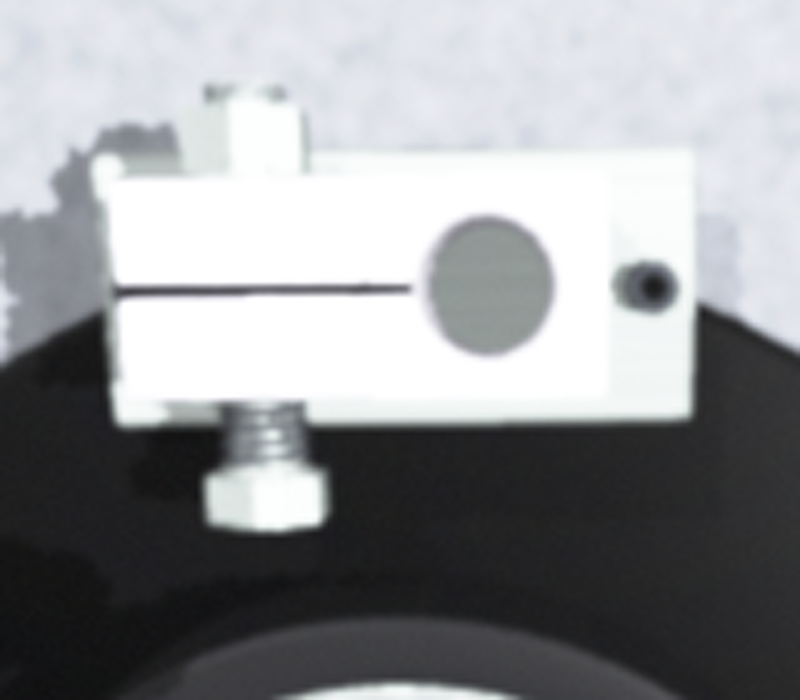

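```bash
python3 - <<'E'
from h import *
z=load("w4"); s,R=st()
T=lambda a,b,h: atz(z,150+(a-2)/5,50+(b-2)/5,h)
h=.082
L,Rr,U,D=[T(*c,h) for c in [(426,285),(554,285),(488,215),(488,355)]]
print("bore",(L+Rr)/2,(U+D)/2,np.linalg.norm(L-Rr),np.linalg.norm(U-D))
C=[T(*c,h) for c in [(112,175),(608,175),(608,397),(116,397)]]
print("sides",[np.linalg.norm(C[i]-C[(i+1)%4]).round(4) for i in range(4)],"ctr",np.mean(C,0))
a,b=T(116,292,h),T(410,288,h); d=(b-a); print("yaw slit",np.degrees(np.arctan2(d[1],d[0])))
a,b=C[0],C[1]; d=(b-a); print("yaw",np.degrees(np.arctan2(d[1],d[0])))
a,b=C[3],C[2]; d=(b-a); print("yaw",np.degrees(np.arctan2(d[1],d[0])))
a,b=T(120,425,.030),T(692,418,.030); d=(b-a); print("yaw foot",np.degrees(np.arctan2(d[1],d[0])),np.linalg.norm(d))
# ideal: ring y axis dir
y=R[:,0];x=-R[:,2]
for n,a,b,hh in [("headTopFarRidge",266,530,.0735),("headL far",205,530,.066),("headR far",327,530,.066),("headL near",205,470,.066),("headR near",327,470,.066)]:
    X=T(a,b,hh); dd=X-(L+Rr)/2; print(n,X,"rel bore along ringx,y",dd@x,dd@y)
t=load("top0"); print("in top:",proj(t,(L+Rr)/2)); sd=load("side0"); print("in side",proj(sd,(L+Rr)/2))
# held bush
X=disc(z,254,250,34,.22,.27,False); print(R.T@(X-s["eef_pos"]))
w3=load("w3")
E
```

```text
bore [0.52435301 0.1138904  0.082     ] [0.52441518 0.11345356 0.082     ] 0.025683506868893757 0.02692217100536177
sides [np.float64(0.0975), np.float64(0.0427), np.float64(0.1009), np.float64(0.0428)] ctr [0.51780307 0.08882295 0.082     ]
yaw slit 74.67248313745885
yaw 73.92531563803742
yaw 73.92544141350434
yaw foot 74.61514007979727 0.1388706967155823
headTopFarRidge [0.55958684 0.05268544 0.0735    ] rel bore along ringx,y 0.05071780155216407 -0.04915302395828102
headL far [0.55661945 0.03800046 0.066     ] rel bore along ringx,y 0.05191168102363572 -0.06408733601195793
headR far [0.56412096 0.06403357 0.066     ] rel bore along ringx,y 0.051963621271106 -0.03699502852543359
headL near [0.54413343 0.0424741  0.066     ] rel bore along ringx,y 0.03867678997688864 -0.06322044037811564
headR near [0.55154547 0.06819664 0.066     ] rel bore along ringx,y 0.0387281278539914 -0.036451337241202315
in top: [212.52717567 192.55568186]
in side [232.5840297  161.63146625]
n 4060 h 0.2467034828325727 mean [0.59549037 0.10014102 0.24437672] ptp [0.03655241 0.04005808 0.03408694] ell ((253.64505004882812, 250.52352905273438), (71.47895050048828, 76.01960754394531), 76.25865173339844) -> [0.59456512 0.10022107 0.24670348]
[ 0.00036146 -0.01536162  0.00223458]
```

```bash
python3 - <<'E'
from h import *
crop(load("w4"),"c5",200,190,310,310,6)
E
```

```text
(no output)
```

View pics/c5.png

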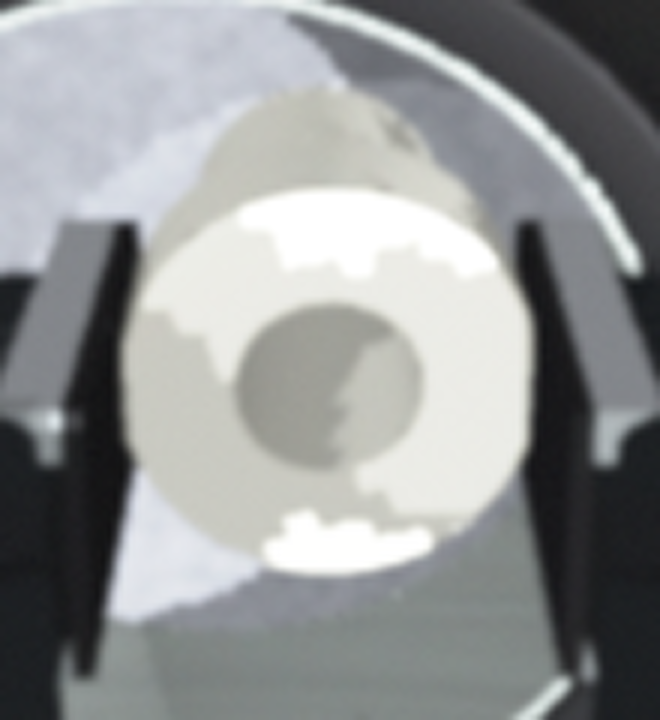

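```bash
python3 - <<'E'
from h import *
z=load("w4"); s,R=st()
for c in [(326,382),(330,386)]:
    X=atz(z,200+(c[0]-2.5)/6,190+(c[1]-2.5)/6,.2467); o=R.T@(X-s["eef_pos"]); print(X,o)
    g=np.array([.5244,.1137])-X[:2]; print("move tool",R.T@np.r_[g,0]*1000)
to(None)
E
```

```text
[0.59608956 0.0999251  0.2467    ] [ 0.00049619 -0.01535976  0.00068753]
move tool [-6.47415113  0.07610045 72.71327652]
[0.59654806 0.10014682 0.2467    ] [ 0.00083547 -0.01536018  0.00030769]
move tool [-6.81342863  0.07651656 73.09311098]
tcp [0.5966 0.0993 0.2313] w 0.0342 t 4.5167 jaw deg 74.04 y [-1.e-03  2.e-04 -1.e+00] F [ 0.5  0.3 -0.6]
```

```bash
python3 -m crank '[[[0,0.2,0,-2.2,0,24.3,30],[0,0,0,-2.2,0,24.3,30],[0,0,0,-2.1,0,24.2,30],[0,0,0,0,0,0,30],[0,0,0,0,26,0,30],[0,0,0,0,26,0,30],[0,0,0,0,26,0,30],[0,0,0,0,26,0,30],[0,0,0,0,0,0,30],[0,0,0,0,0,0,30],[0,0,0,0,0,0,30]]]'
python3 - <<'E'
from h import *
z=snap("wrist","w5"); to([.5239,.1128,.1]); s=snap("side","s5"); crop(s,"c6",170,100,300,220,5)
E
```

```text
time: 5.43
eef_pos: [0.5266, 0.1132, 0.1286]
tool_rot: [0.566, 0.425, -0.424, -0.565]
contact_force: [-0.8, -0.6, 0.4]
gripper_width: 0.0345
tcp [0.5272 0.1132 0.1291] w 0.0344 t 5.4833 jaw deg 73.86 y [ 2.8e-03  1.0e-04 -1.0e+00] F [ 0.6  1.1 -1.3]
shift mm tool xyz [-1.3 29.   3.1]
```

View pics/w5.png

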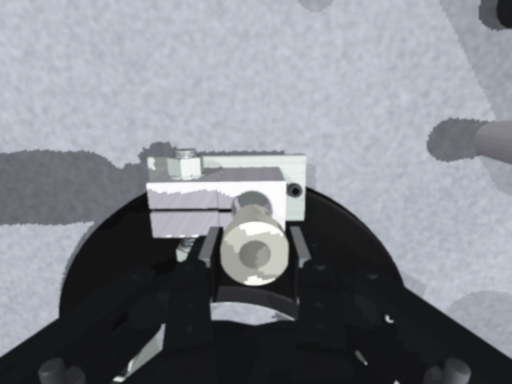

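View pics/c6.png

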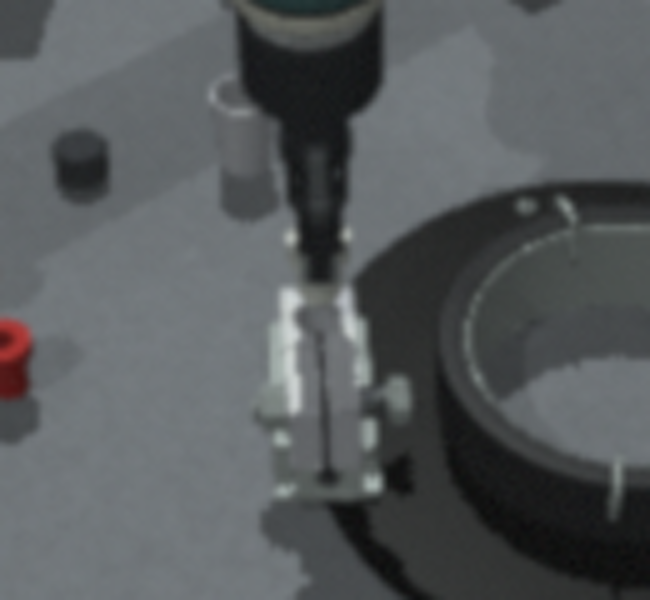

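```bash
python3 - <<'E'
from h import *
crop(load("w5"),"c7",140,150,310,300,4.5)
for i in range(4): to(None); 
E
```

```text
tcp [0.5273 0.1131 0.1292] w 0.0344 t 5.5333 jaw deg 73.85 y [ 3.3e-03  2.0e-04 -1.0e+00] F [ 0.9 -0.2 -0.7]
tcp [0.5273 0.1131 0.1292] w 0.0344 t 5.5333 jaw deg 73.85 y [ 3.3e-03  2.0e-04 -1.0e+00] F [ 0.9 -0.2 -0.7]
tcp [0.5273 0.1131 0.1292] w 0.0344 t 5.5333 jaw deg 73.85 y [ 3.3e-03  2.0e-04 -1.0e+00] F [ 0.9 -0.2 -0.7]
tcp [0.5273 0.1131 0.1292] w 0.0344 t 5.5333 jaw deg 73.85 y [ 3.3e-03  2.0e-04 -1.0e+00] F [ 0.9 -0.2 -0.7]
```

View pics/c7.png

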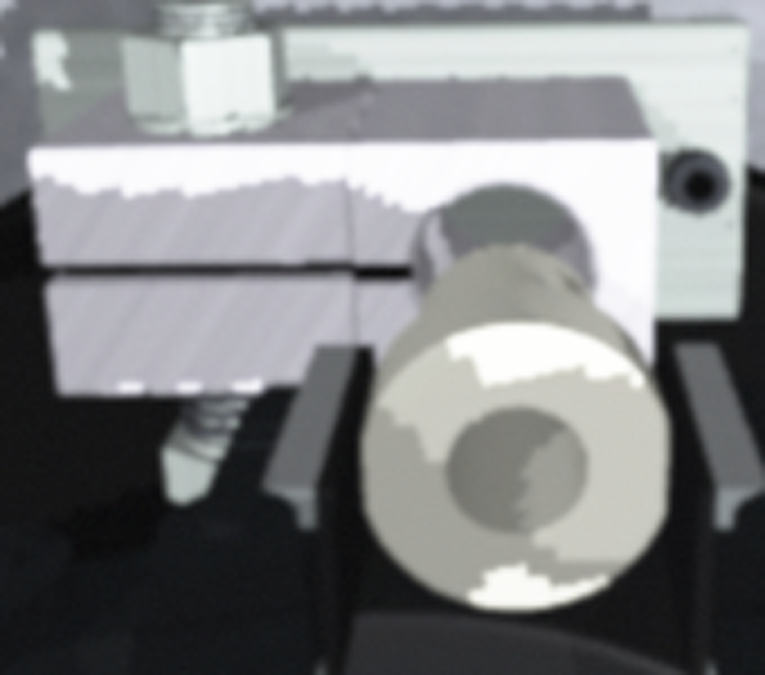

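```bash
python3 - <<'E'
from h import *
z=load("w5"); s,R=st(); f=4.5;o=.5-.5/f
T=lambda a,b,h: atz(z,140+a/f-.4,150+b/f-.4,h)
B=T(504,272,.082); L,Rr,U=T(411,272,.082),T(597,272,.082),T(504,183,.082)
print("bore",B,np.linalg.norm(L-Rr),np.linalg.norm(U-B)*2)
H=T(515,466,.1447); H2=T(516,470,.1447); print(H,H2, R.T@(H-s["eef_pos"]))
ax=-R[:,1]; foot=H-ax*.044; print("foot",foot)
print("move",R.T@np.r_[(B-foot)[:2],0]*1000, "tilt tool z wrt vertical deg",np.degrees(R[2,0]),np.degrees(R[2,2]))
E
```

```text
bore [0.52494106 0.11272217 0.082     ] 0.029855811281492672 0.029786133537540175
[0.52529205 0.11444665 0.1447    ] [0.52580685 0.11441439 0.1447    ] [ 0.00073583 -0.01554098  0.00228755]
foot [0.5254365  0.11445404 0.10070024]
move [-1.80133192 -0.00191755 -0.00581799] tilt tool z wrt vertical deg 0.06156700057640521 -0.17800107011557081
```

```bash
python3 -m crank '[[[0,0,0,-1.3,5,0.4,30],[0,0,0,0,8,0,30],[0,0,0,0,5,0,30],[0,0,0,0,5,0,30],[0,0,0,0,5,0,30],[0,0,0,0,0,0,30]]]'
python3 - <<'E'
from h import *
to(None)
E
```

```text
time: 6.03
eef_pos: [0.5245, 0.1116, 0.098]
tool_rot: [-0.565, -0.424, 0.425, 0.566]
contact_force: [0.4, -0.0, -1.1]
gripper_width: 0.0342
tcp [0.5245 0.1116 0.098 ] w 0.0342 t 6.0333 jaw deg 73.82 y [-1.8e-03 -1.0e-04 -1.0e+00] F [ 0.4 -0.  -1.1]
```

```bash
python3 -m crank '[[[0,0,0,0,5,0,30],[0,0,0,0,5,0,30],[0,0,0,0,3,0,30],[0,0,0,0,2,0,30],[0,0,0,0,0,0,30],[0,0,0,0,0,0,30]]]'
python3 - <<'E'
from h import *
to(None); z=snap("wrist","w6")
E
```

```text
time: 6.53
eef_pos: [0.5251, 0.1116, 0.0842]
tool_rot: [-0.565, -0.425, 0.425, 0.565]
contact_force: [-0.2, -0.5, -0.7]
gripper_width: 0.0344
tcp [0.5251 0.1116 0.0842] w 0.0344 t 6.5333 jaw deg 73.83 y [-3.e-04 -2.e-04 -1.e+00] F [-0.2 -0.5 -0.7]
```

View pics/w6.png

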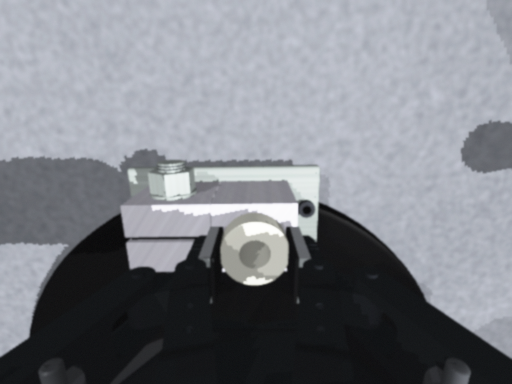

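```bash
python3 -m crank '[[[0,0,0,0,1.5,0,30],[0,0,0,0,1.5,0,30],[0,0,0,0,0,0,30],[0,0,0,0,0,0,30]]]'
python3 -m crank '[[[0,0,0,0,0,0,70],[0,0,0,0,0,0,70],[0,0,0,0,0,0,70],[0,0,0,0,0,0,70],[0,0,0,0,-20,0,70],[0,0,0,0,-30,0,70],[0,0,0,0,-30,0,70],[0,0,0,0,0,-20,70],[0,0,0,0,0,0,70],[0,0,0,0,0,0,70]]]'
python3 - <<'E'
from h import *
to(None); z=snap("wrist","w7"); P=cloud(z); v,u=np.mgrid[0:384,0:512]
m=(np.hypot(P[...,0]-.525,P[...,1]-.113)<.012)&(P[...,2]>.08); print(np.median(P[m],0),m.sum())
E
```

```text
time: 6.92
eef_pos: [0.5253, 0.1116, 0.0814]
tool_rot: [0.565, 0.425, -0.425, -0.565]
contact_force: [0.9, 0.3, -0.3]
gripper_width: 0.0343
time: 7.75
eef_pos: [0.5453, 0.1059, 0.1618]
tool_rot: [0.566, 0.425, -0.424, -0.565]
contact_force: [-0.8, -1.0, -0.0]
gripper_width: 0.0598
tcp [0.5453 0.1059 0.1618] w 0.0598 t 7.75 jaw deg 73.8 y [ 0.0015 -0.     -1.    ] F [-0.8 -1.  -0. ]
[0.53354134 0.11062494 0.24985641] 4698
```

View pics/w7.png

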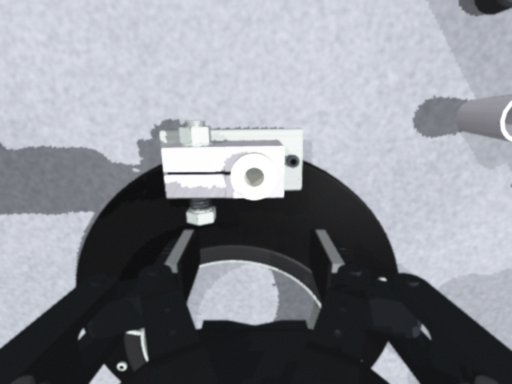

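```bash
python3 - <<'E'
from h import *
z=load("w7"); s,R=st(); P=cloud(z)
disc(z,255,176,30,.088,.106,False)
m=P[150:195,168:225,2]; print("bracket top",np.median(m[(m>.07)]))
crop(z,"c8",150,110,310,240,5)
E
```

```text
n 1452 h 0.09638313615106328 mean [0.52458677 0.11282173 0.09609713] ptp [0.03595438 0.03581665 0.01055384] ell ((254.03565979003906, 176.12384033203125), (45.865936279296875, 46.27588653564453), 4.474704265594482) -> [0.52435235 0.11285435 0.09638314]
bracket top 0.08236424629508321
```

View pics/c8.png

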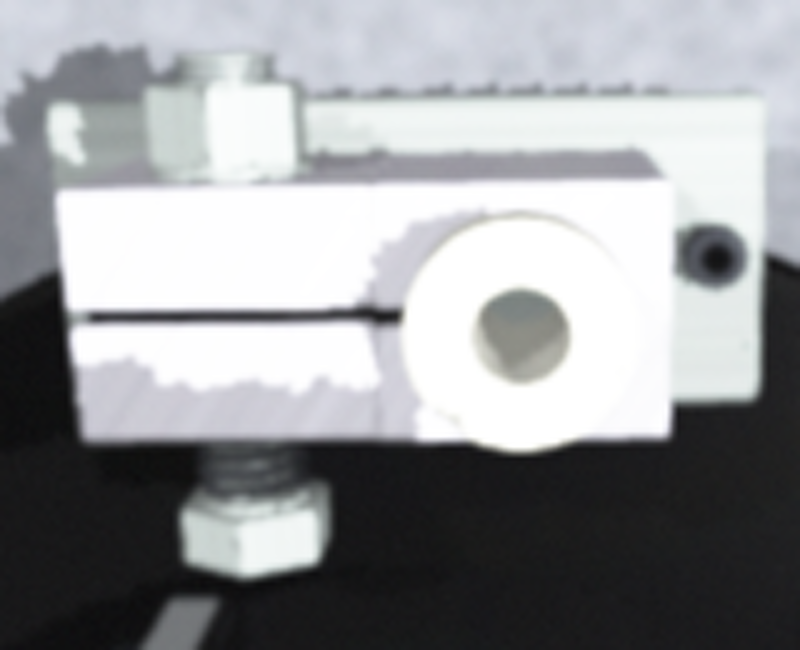

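```bash
python3 - <<'E'
from h import *
z=load("w7"); s,R=st(); P=cloud(z)
th=np.radians(74.2); y=np.array([np.cos(th),np.sin(th),0]); x=np.array([np.sin(th),-np.cos(th),0])
B=np.array([.5245,.1133,0])
T=lambda a,b,h: atz(z,150+(a-2)/5,110+(b-2)/5,h)
v,u=np.mgrid[0:384,0:512]; m=(u>180)&(u<222)&(v>195)&(v<230)&(P[...,2]>.05)
q=P[m]-B; qx,qy=q@x,q@y; h=(qx>.040)&(qx<.06)
print("head n",h.sum(),"x",np.percentile(qx[h],[0,2,50,98,100]),"y",np.percentile(qy[h],[0,2,50,98,100]),"z",np.percentile(q[h,2],[50,98]))
for n,a,b,hh in [("ridge far",247,578,.0735),("left far",181,540,.066),("right far",328,545,.066)]:
    d=T(a,b,hh)-B; print(n,d@x,d@y)
# height profile vs y
for lo in np.arange(-.066,-.032,.003):
    k=h&(qy>lo)&(qy<lo+.003)&(qx>.043)&(qx<.049); print(round(lo+.0015,4),k.sum(),np.median(q[k,2]) if k.sum() else None)
t=np.linspace(0,0,1)
E
```

```text
head n 316 x [0.0400281  0.04007808 0.04460554 0.04964659 0.05018432] y [-0.0620995  -0.06158947 -0.04780338 -0.03793513 -0.037728  ] z [0.07025306 0.07478589]
ridge far 0.05023462354640787 -0.05019101788080279
left far 0.04584694556374891 -0.06344224970182177
right far 0.047058664084936974 -0.03652279975060924
-0.0645 0 None
-0.0615 12 0.06749665118490772
-0.0585 16 0.06923939427041684
-0.0555 18 0.07103862938537643
-0.0525 18 0.07298591368255108
-0.0495 26 0.07380609906267452
-0.0465 22 0.07221083568477812
-0.0435 22 0.07045687141662596
-0.0405 25 0.06852137310145036
-0.0375 23 0.06325463876253835
-0.0345 0 None
-0.0315 0 None
```

```bash
cat >> h.py <<'E'
th=np.radians(74.2); yy=np.array([np.cos(th),np.sin(th),0]); xx=np.array([np.sin(th),-np.cos(th),0]); BB=np.array([.5245,.1133,0])
E
python3 - <<'E'
from h import *
g=BB+.0475*xx-.050*yy; g[2]=.10; print(g); to(g)
E
```

```text
[0.55659134 0.05225579 0.1       ]
tcp [0.5439 0.106  0.161 ] w 0.0596 t 7.8 jaw deg 73.81 y [-1.e-03 -1.e-04 -1.e+00] F [-0.3 -0.9 -0.8]
shift mm tool xyz [-48.   61.  -27.3]
```

```bash
python3 -m crank '[[[0,-0.3,0,-24,0,-13.7,70],[0,0,0,-24,0,-13.7,70],[0,0,0,0,0,0,70],[0,0,0,0,20,0,70],[0,0,0,0,20,0,70],[0,0,0,0,20,0,70],[0,0,0,0,0,0,70],[0,0,0,0,0,0,70],[0,0,0,0,0,0,70]]]'
python3 - <<'E'
from h import *
g=BB+.0475*xx-.050*yy; g[2]=.04
z=snap("wrist","w8"); to(g); crop(z,"c9",120,150,380,330,3)
E
```

```text
time: 8.55
eef_pos: [0.5572, 0.0526, 0.1016]
tool_rot: [-0.564, -0.426, 0.426, 0.564]
contact_force: [-0.5, 0.7, 0.5]
gripper_width: 0.06
tcp [0.5578 0.0526 0.1021] w 0.0596 t 8.6 jaw deg 74.14 y [ 9.e-04 -0.e+00 -1.e+00] F [-0.5  0.5  0.1]
shift mm tool xyz [-0.7 62.1  1.2]
```

View pics/c9.png

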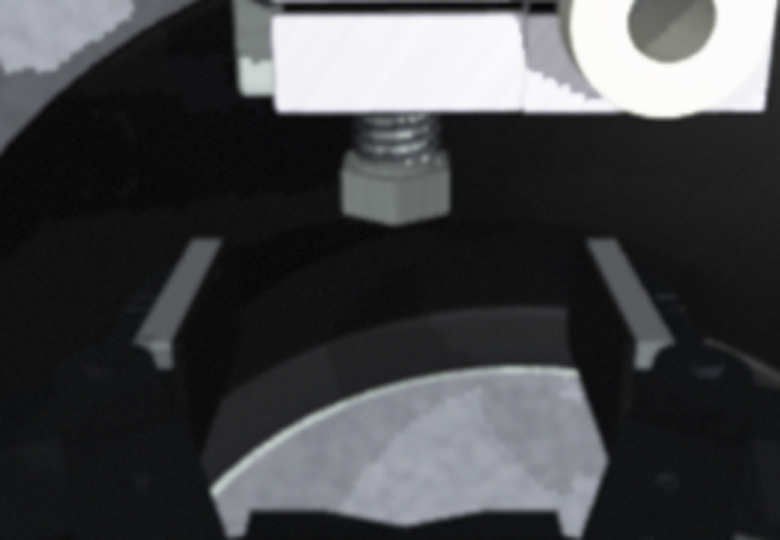

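```bash
python3 - <<'E'
from h import *
z=load("w8"); s,R=st(); P=cloud(z)
v,u=np.mgrid[0:384,0:512]; m=(u>228)&(u<276)&(v>190)&(v<228)&(P[...,2]>.05)&(P[...,2]<.078)
o=(P[m]-s["eef_pos"])@R*1000
hd=o[P[m][:,2]>.066]
k=(o[:,2]>-10)
for i,n in ((0,"x"),(2,"z")): print(n,np.percentile(hd[:,i],[1,50,99]))
for zz in np.arange(-12,24,2): 
    k=(abs(o[:,2]-zz)<1); print(zz,k.sum(),(o[k,0].min().round(1),o[k,0].max().round(1),P[m][k,2].max().round(4)) if k.sum() else "")
E
```

```text
x [-12.27172036  -0.66567895  10.78019498]
z [-1.02462417  8.18573222 20.45118649]
-12 0 
-10 0 
-8 0 
-6 0 
-4 0 
-2 12 (np.float64(-9.6), np.float64(10.9), np.float64(0.0727))
0 95 (np.float64(-12.3), np.float64(10.9), np.float64(0.0748))
2 95 (np.float64(-12.4), np.float64(10.9), np.float64(0.0756))
4 97 (np.float64(-12.3), np.float64(10.8), np.float64(0.0753))
6 106 (np.float64(-13.0), np.float64(10.8), np.float64(0.0751))
8 170 (np.float64(-12.8), np.float64(11.2), np.float64(0.0749))
10 127 (np.float64(-12.8), np.float64(10.9), np.float64(0.0741))
12 55 (np.float64(-10.4), np.float64(8.3), np.float64(0.0707))
14 90 (np.float64(-9.7), np.float64(8.9), np.float64(0.0712))
16 83 (np.float64(-10.4), np.float64(8.0), np.float64(0.0707))
18 64 (np.float64(-10.1), np.float64(8.9), np.float64(0.0701))
20 74 (np.float64(-10.2), np.float64(7.3), np.float64(0.0714))
22 0
```

```bash
python3 -m crank '[[[0,0,0,-0.8,12,1,70],[0,0,0,0,12,0,70],[0,0,0,0,12,0,70],[0,0,0,0,12,0,70],[0,0,0,0,8,0,70],[0,0,0,0,5,0,70],[0,0,0,0,0,0,70],[0,0,0,0,0,0,70]]]'
python3 - <<'E'
from h import *
g=BB+.0475*xx-.050*yy; g[2]=.04
z=snap("wrist","w9"); to(g); crop(z,"c10",120,150,380,330,3)
E
```

```text
time: 9.27
eef_pos: [0.5566, 0.0519, 0.0407]
tool_rot: [0.564, 0.426, -0.426, -0.564]
contact_force: [-0.6, 0.2, 0.4]
gripper_width: 0.0598
tcp [0.5568 0.0519 0.0409] w 0.0598 t 9.3167 jaw deg 74.13 y [ 1.e-03 -1.e-04 -1.e+00] F [-0.5 -0.1 -0.6]
shift mm tool xyz [0.3 0.9 0.4]
```

View pics/c10.png

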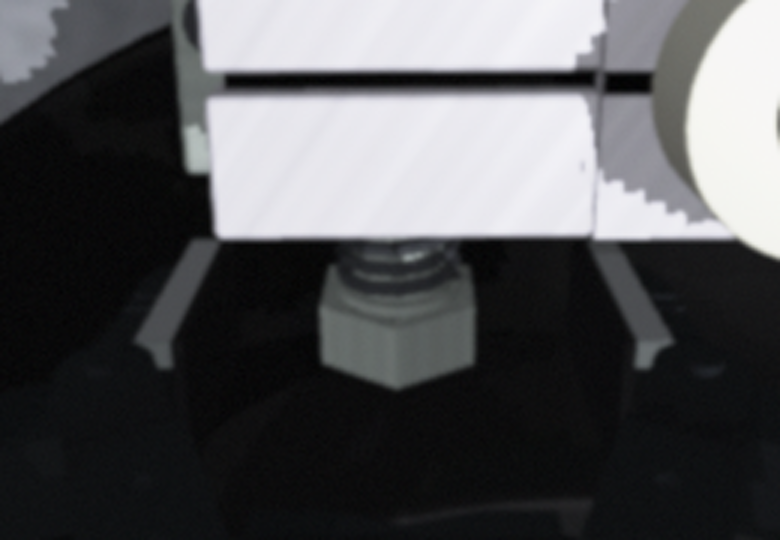

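```bash
python3 -m crank '[[[0,0,0,0,0,0,40],[0,0,0,0,0,0,40],[0,0,0,0,0,0,10],[0,0,0,0,0,0,10],[0,0,0,0,0,0,10],[0,0,0,0,0,0,10],[0,0,0,0,0,0,10],[0,0,0,0,0,0,10]]]' 50
python3 - <<'E'
from h import *
to(None)
z=snap("wrist","w10"); to(None); crop(z,"c11",120,150,380,330,3)
E
```

```text
time: 9.98
eef_pos: [0.5564, 0.0511, 0.041]
tool_rot: [0.565, 0.426, -0.426, -0.564]
contact_force: [-1.9, -4.4, 4.9]
gripper_width: 0.0231
tcp [0.5564 0.0511 0.041 ] w 0.0231 t 9.9833 jaw deg 74.15 y [ 4.0e-04 -1.2e-03 -1.0e+00] F [-1.9 -4.4  4.9]
tcp [0.5564 0.0511 0.041 ] w 0.023 t 10.0333 jaw deg 74.15 y [ 4.0e-04 -1.2e-03 -1.0e+00] F [-1.8 -4.2  5.9]
```

View pics/c11.png

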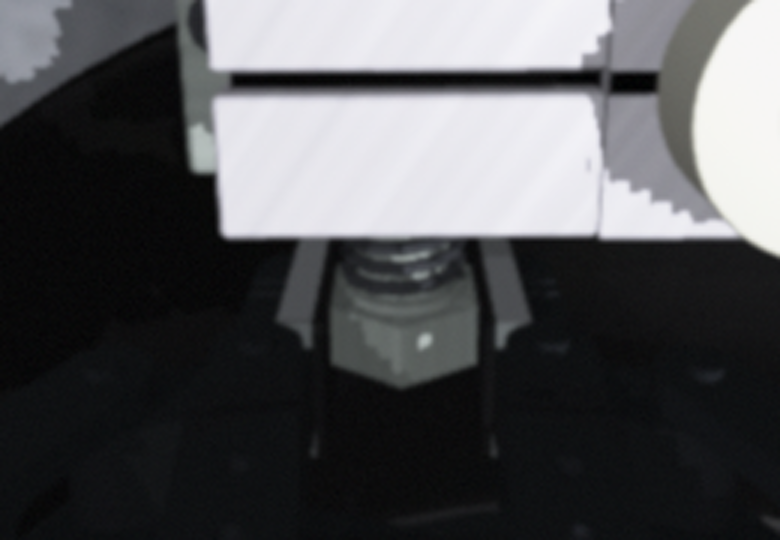

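```bash
python3 -m crank '[[[0,0,0,0,0,2,10],[0,0,0,0,0,2,10],[0,0,0,0,0,2,10],[0,0,0,0,0,1,10],[0,0,0,0,0,0,10],[0,0,0,0,0,0,10]]]' 70
python3 - <<'E'
from h import *
s,R=st(); to(None); print("F tool",R.T@s["contact_force"], "M",s["moment"])
E
```

```text
time: 10.53
eef_pos: [0.5525, 0.0522, 0.0412]
tool_rot: [0.566, 0.427, -0.425, -0.562]
contact_force: [5.0, -6.7, -1.5]
gripper_width: 0.0227
tcp [0.5525 0.0522 0.0412] w 0.0227 t 10.5333 jaw deg 74.17 y [ 0.0054 -0.0023 -1.    ] F [ 5.  -6.7 -1.5]
F tool [-5.09375732  1.58787759 -6.62881248] M [-1.09436548 -0.62402649  0.03513883]
```

```bash
python3 -m crank '[[[0,0,0,0,0,1.5,10],[0,0,0,0,0,1.5,10],[0,0,0,0,0,1,10],[0,0,0,0,0,0,10],[0,0,0,0,0,0,10],[0,0,0,0,0,0,10]]]' 70
python3 - <<'E'
from h import *
s,R=st(); to(None); print("F tool",R.T@s["contact_force"], "M",s["moment"])
z=snap("wrist","w11"); to(None); crop(z,"c12",120,150,380,330,3)
E
```

```text
time: 11.03
eef_pos: [0.5493, 0.0532, 0.0412]
tool_rot: [0.566, 0.428, -0.425, -0.562]
contact_force: [4.9, -8.6, -1.8]
gripper_width: 0.0224
tcp [0.5493 0.0532 0.0412] w 0.0224 t 11.0333 jaw deg 74.17 y [ 0.0063 -0.0025 -1.    ] F [ 4.9 -8.6 -1.8]
F tool [-6.98543999  1.80359994 -7.04624679] M [-1.21625731 -0.71930477  0.02136419]
tcp [0.5492 0.0531 0.0412] w 0.0224 t 11.0833 jaw deg 74.17 y [ 0.0063 -0.0025 -1.    ] F [ 5.4 -7.7 -1.3]
```

View pics/c12.png

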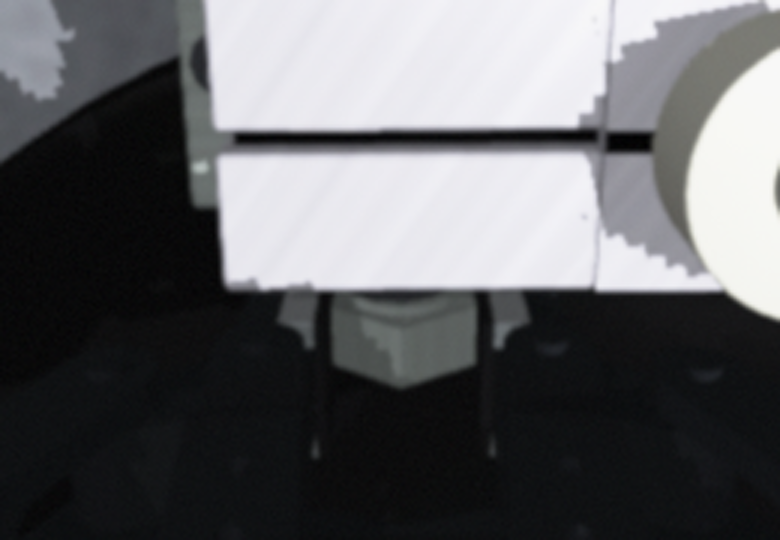

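```bash
python3 -m crank '[[[0,0,0,-0.7,0,1,10],[0,0,0,0,0,1,10],[0,0,0,0,0,0,10],[0,0,0,0,0,0,10],[0,0,0,0,0,0,10]]]' 70
python3 - <<'E'
from h import *
s,R=st(); to(None); print("F tool",R.T@s["contact_force"], "M",s["moment"])
E
```

```text
time: 11.5
eef_pos: [0.5488, 0.0532, 0.0413]
tool_rot: [0.567, 0.428, -0.424, -0.562]
contact_force: [8.8, -6.1, -5.0]
gripper_width: 0.0225
tcp [0.5488 0.0532 0.0413] w 0.0225 t 11.5 jaw deg 74.15 y [ 0.0092 -0.0021 -1.    ] F [ 8.8 -6.1 -5. ]
F tool [ -3.50436518   5.13012749 -10.09993495] M [-0.93397537 -1.29692478  0.02940588]
```

```bash
python3 -m crank '[[[0,0,0,0,0,1.5,10],[0,0,0,0,0,0,10],[0,0,0,0,0,0,10],[0,0,0,0,0,0,10],[0,0,0,0,0,0,10],[0,0,0,0,0,0,10]]]' 70
python3 - <<'E'
from h import *
s,R=st(); to(None); print("F tool",R.T@s["contact_force"], "M",s["moment"])
z=snap("wrist","w12"); to(None); crop(z,"c13",120,150,380,330,3)
P=cloud(z); v,u=np.mgrid[0:384,0:512]
th=74.2
for n,uu,vv in [("bracket edge",230,244)]: pass
m=(u>228)&(u<280)&(v>225)&(v<285)&(P[...,2]>.05)&(P[...,2]<.078); q=P[m]-BB; qx=q@xx; qy=q@yy
k=(q[:,2]>.064)&(abs(qy+.05)<.011); print("head x",np.percentile(qx[k],[1,50,99]),"y",np.percentile(qy[k],[1,99]))
for a in np.arange(.02,.046,.002):
    j=k&(abs(qx-a)<.001); print(a.round(3),j.sum(),q[j,2].max().round(4) if j.sum() else "")
disc(z,360,205,50,.088,.106,False)
sd=snap("side","s12"); crop(sd,"c14",170,100,300,220,5)
E
```

```text
time: 12.0
eef_pos: [0.5487, 0.0533, 0.0413]
tool_rot: [0.567, 0.429, -0.424, -0.561]
contact_force: [11.5, -8.2, -8.6]
gripper_width: 0.0228
tcp [0.5487 0.0533 0.0413] w 0.0228 t 12.0 jaw deg 74.16 y [ 0.0116 -0.0026 -0.9999] F [11.5 -8.2 -8.6]
F tool [ -4.78028594   8.78050716 -13.15613505] M [-1.29369722 -1.77326246  0.03853077]
tcp [0.5487 0.0533 0.0413] w 0.0223 t 12.05 jaw deg 74.16 y [ 0.0116 -0.0026 -0.9999] F [10.7 -7.7 -9.1]
head x [0.02820625 0.03444926 0.04191255] y [-0.06062608 -0.03904636]
0.02 0 
0.022 0 
0.024 0 
0.026 0 
0.028 47 0.0717
0.03 132 0.0738
0.032 345 0.075
0.034 181 0.0747
0.036 181 0.0751
0.038 180 0.0747
0.04 164 0.0746
0.042 73 0.0749
0.044 2 0.0743
n 4864 h 0.09617152483962244 mean [0.52144231 0.1051349  0.0953272 ] ptp [0.03545103 0.02534658 0.01059529] ell ((380.06732177734375, 206.4344024658203), (71.88610076904297, 104.5397720336914), 3.1332268714904785) -> [0.52076093 0.10569776 0.09617152]
```

View pics/c13.png

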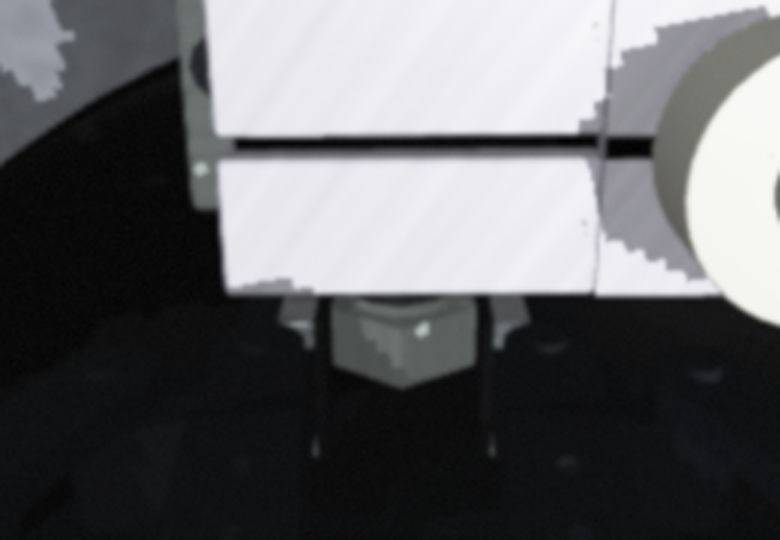

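View pics/w12.png

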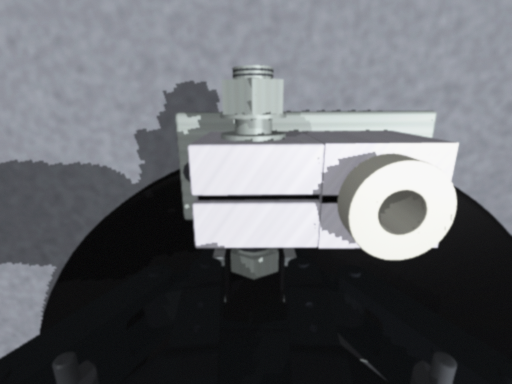

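View pics/c14.png

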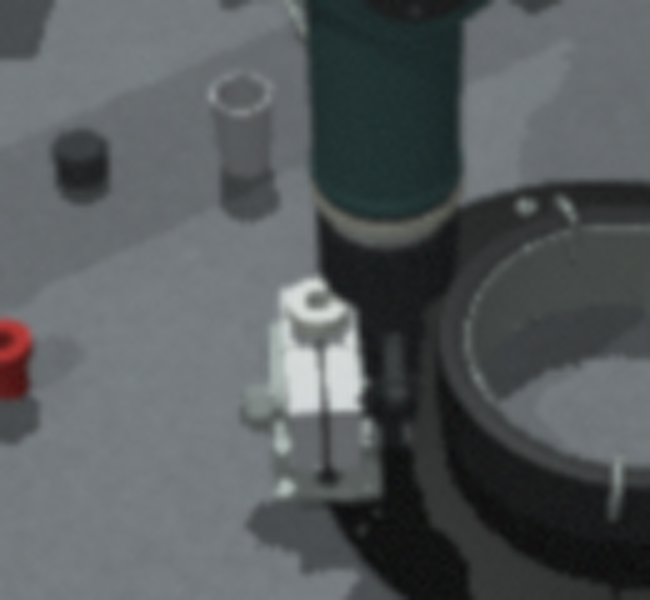

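```bash
python3 -m crank '[[[0,0,0,0,0,0,10],[0,0,0,0,0,0,10],[0,0,0,0,0,0,10],[0,0,0,0,0,0,10]]]'
python3 - <<'E'
from h import *
from bench import ticket
s,R=st(); to(None); print(np.abs(s["qvel"]).max(), "roll deg",np.degrees(R[2,0]))
print(ticket.job_done())
E
```

```text
time: 12.43
eef_pos: [0.5488, 0.0533, 0.0413]
tool_rot: [0.567, 0.429, -0.424, -0.561]
contact_force: [11.8, -7.7, -9.6]
gripper_width: 0.0222
tcp [0.5488 0.0533 0.0413] w 0.0222 t 12.4333 jaw deg 74.16 y [ 0.0116 -0.0026 -0.9999] F [11.8 -7.7 -9.6]
0.0013568651994274113 roll deg 0.038139816221764766
the job is handed in; nothing more can be done
None
```

I put the left white bush in the bore and let go of it. I then gripped the bolt head and pushed it home, and handed the job in at 12.4 s while still holding it. No verdict was given.

**Bush:** Of the three white bushes, the left one at top-camera pixel (171,227) has a head I measured at 36 mm, which makes it bush_26. It went in with no resisting force. After release its head top stood 14.0 mm above the bracket top, so it is flush. It lies within about 1 mm of the bore centre as I measured it.

**Bolt:**
- **Grip:** I set 70 N across the two upright flats. The gripper reads about 22.5 mm, against the 24 mm stated across flats; it also read about 34 mm on the 36 mm bush head.
- **Home:** The head moved about 8 mm and then stopped while the push rose from 7 to 13 N, so it is against its stop. Its far face measures about 1 mm farther out than the nominal home position, but it measured about 1 mm out before the push too.
- **Turn:** The head's top ridge stayed centred between the pads in the last picture, and the arm was still at hand-in.

**Checks that were not clean:** A sideways load of about 5 N and a tool lean of about 0.7 degrees remained at the end. My last reading of the bush position while holding the bolt was off, because the bush was cut off by the measuring window. The picture itself shows it seated and clear of the arm.

I did not re-measure the bystanders. The arm touched only the bush and the bolt by my readings.

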